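# Clear the chromatography plate and hold the lamp over it

### The job

First pick the two cork chunks off the white plate and drop them in the grey waste bin. Then take the inspection lamp by its handle, carry it over the bin and hold it level about 3 cm above the plate, centred on it and lined up with its long side, touching neither plate nor base; finish while still holding the lamp there. Leave the bin, beaker, tube rack and timer where they stand.

Things in the scene. Friction and masses are not known exactly. Their poses are not given: they have to be found in the camera images.
- viewing_base: black viewing base, 176 x 104 x 16 mm (x, y, z), fixed to the bench, with a white plate (140 x 70 mm, top face 18 mm above the bench) set in its middle. Origin: centre of the underside, on the bench; x runs along its long side, z up. Its place and yaw vary. A tall imager stands to its left (y above 0.40 where x is above 0.43): come to it from the middle of the bench.
- cork_a: chunk of brown cork, about 30 x 22 x 23 mm (x, y, z), lying on the half of the white plate toward the base's -x end; origin at the centre of its underside, z up. Easily pinched across y (22 mm) from above. 12 g or so.
- cork_b: the other chunk of brown cork, about 26 x 24 x 24 mm (x, y, z), on the half toward the base's +x end, centre 60 mm or more from the first; origin at the centre of its underside, z up. Pinched across y (24 mm).
- waste_bin: loose open grey bench bin, outside 180 x 110 x 80 mm (x, y, z), walls and floor 4 mm, rim bead 10 mm thick centred on the outer face of the walls (top 81 mm); stands between lamp and base, 0.6 kg. Origin: centre of the underside on the bench, z up. The chunks belong anywhere inside.
- lamp: grey hand-held inspection lamp, 0.3 kg, window down. Housing 150 x 64 mm (x, y), underside at z = 0, top at z = 40 mm; black bar handle along x, 22 mm wide in y, from z = 70 to 90 mm, on two posts, 94 mm open between them. Origin: centre of the underside; balanced under the middle of the handle; z up. Over the plate, either end may face either way.
- beaker: bystander: loose clear beaker, 72 mm across, 90 mm tall, to the right of the lamp; origin at the centre of its underside. Beyond the lamp, from x = 0.61 and right of y = -0.17, stands a tower whose hood juts out to x = 0.52 at 0.59 m above the bench: do not lift high there.
- tube_rack: bystander: loose orange microtube rack, 110 x 73 x 49 mm, origin at the centre of its underside.
- timer: bystander: loose small white bench timer, 66 x 66 x 18 mm, origin at the centre of its underside.

How it is judged:
On the way, in this order (a step that is already met when the one before it is completed fails the run):
1. both cork chunks are in the waste bin (x of cork_a in the frame of waste_bin between -0.09 and 0.09 m and y of cork_a in the frame of waste_bin between -0.055 and 0.055 m and z of cork_a in the frame of waste_bin between -0.01 and 0.06 m and x of cork_b in the frame of waste_bin between -0.09 and 0.09 m and y of cork_b in the frame of waste_bin between -0.055 and 0.055 m and z of cork_b in the frame of waste_bin between -0.01 and 0.06 m), for 0.2 s.
2. after that, the lamp is lifted off the bench (all of step 1 and height (world z) of lamp above 0.03 m), for 0.1 s.
3. the lamp passes over the bin (x of lamp in the frame of waste_bin between -0.15 and 0.15 m and y of lamp in the frame of waste_bin between -0.08 and 0.08 m and height (world z) of lamp above 0.08 m), for 0.05 s.
At the end, for the whole second after the job is handed in: Both chunks lie in the bin. The fingers hold the lamp (more than 1 N), its underside 12 to 48 mm above the plate's top, its middle within 15 mm of the base's middle, long axes within 0.17 rad (either way round), tilted less than 0.12 rad, at rest, touching neither base nor bin (all of step 1 and horizontal distance between lamp and viewing_base below 0.015 m and z of lamp in the frame of viewing_base between 0.03 and 0.066 m and angle between the x axis of lamp and the x axis of viewing_base, either way round below 0.17 rad and angle between lamp's own z axis and vertical below 0.12 rad and linear speed of lamp below 0.03 m/s and contact force between the fingers and lamp above 1 N and contact force between lamp and viewing_base below 0.2 N and contact force between lamp and waste_bin below 0.2 N); the arm keeps its last pose, push and grip.
It fails at once if the lamp touches the viewing base or plate (contact force between lamp and viewing_base above 1 N).
It fails at once if the bin or a bystander is moved more than 30 mm (distance of any of waste_bin, beaker, tube_rack, timer from where it was at the start of the episode above 0.03 m).
It also fails if it takes over 67 s, if anything falls off the work surface, if the arm or the gripper's body presses on something with over 40 N, if the wrist force passes 120 N, or if a joint passes its speed limit or range.

### The arm

A 7-joint arm with a two-finger parallel gripper is mounted at the origin on a cart in front of the work surface, level with it; the furniture and walls round the work are solid. World frame = base frame: x ahead of the robot, y to its left, z up, the work surface at z = 0. Lengths are in m, angles in rad, forces in N, time in s.
With the tool pointing down it reaches from about 0.35 to 0.9 m from the base axis. Payload 7.2 kg.
Tool frame: the origin (TCP) lies on the centre line of the jaws, within the pads' length; the fingertips stand 11 mm ahead of it and the grasp point (between the pads) lies 8 mm behind it; z points along the fingers, y is the direction in which the jaws open and shut (so a half turn about z gives the same grasp; the last joint's range is limited). The gripper opens to 88 mm and grips with 3 to 60 N. Pads are 20 mm wide; open, the fingers measure 115 mm over their backs; the gripper's body (75 mm by 178 mm) begins 61 mm behind the grasp point.
Start: joints at [-1.371, 0.411, -0.013, 1.596, 0.006, 1.134, -0.082], TCP at [0.165, 0.603, 0.234] pointing down, gripper open.
Joint ranges: [-2.95, 2.95], [-0.29, 1.99], [-1.47, 1.44], [0.14, 2.54], [-1.03, 4.17], [0.13, 1.85], [-2.86, 2.86]. Speed limits (rad/s): [2.39, 2.39, 3.01, 3.01, 3.14, 3.14, 3.14].

### API

Orientations are given as a rotation vector (axis times angle).
In Python, from plant import bot gives the robot as it stands.
- The arm moves only by the tool carry_out, never from a script. Its argument "series" is a list of rows, each a list of 7 numbers: the turn, a rotation vector about the tool's x, y, z in degrees, then the shift along the tool's x, y, z in m, then the closure, from -1 (fully open) to 1 (shut), so that 0 is half open. A call has 1 to 8 rows; each row shifts and turns the commanded pose from where the row before left it, along the tool's axes as they then stand; what a row does not reach is not made up. A row lasts 1/10 s, in which the tool goes at most 50 mm and 8.59 degrees, less where a joint would pass 70% of its speed; a pose out of reach is approached as far as the arm can. A call is refused whole if a number of a shift passes 0.05 or a number of a turn 8.59, either way. A call with a gripper value outside its range is refused whole. The fingers move at their own pace and stop on an object; "grip_force" is the grip in N (left out, the last holds). Time passes only in rows, so rows that do not move let the fingers close. It gives the time, the measured TCP pose, the force and the opening at its end, in the units of the state.
- bot.read_state(): the state, without advancing time (a new reading comes with each control period).
- bot.read_camera(name): name is "scene" or "top" or "wrist"; returns (picture, depth): 400x640x3 uint8, red, green, blue; 400x640 float32, m along the optical axis (not along the pixel's ray), 0 where there is no reading.
- bot.camera_params(name): a dict with "fx", "fy", "cx", "cy" (pixels), "eye" and "rotation" of the camera in the world; the wrist camera has in their place "mount" (4x4, takes a point from camera to tool coordinates, whose origin is the TCP and whose axes are the flange's). Camera axes: x right, y up, looking along -z (the intrinsics and any distortion apply to the point x, -y, -z); pixel columns grow to the right and rows downward; lengths in m; the calibration is good to about 2 mm. The wrist camera is an equidistant fisheye: a pixel r from the principal point sees the ray r / f radians off the axis. A picture is of the moment at which its call begins: read the wrist's pose just before it. camera_params takes no time and is no camera call.
- bot.finish_job(): hands the job in, once; it reports no verdict.
The state is a dict: "clock": time; "qpos": joint angles; "dq": joint speeds; "effort": joint torques, N m; "eef_pos": TCP position; "tcp_rot": TCP orientation; "wrist_force": force on the tool from outside, world axes, zero at the start; "ft_torque": the same for the moment, N m; "opening": finger opening in m.
Only numpy, scipy, OpenCV 4.12 (cv2) and the standard library are available. Lean on these libraries where they do the work, as an engineer would, in place of code of your own. Each camera call takes 0.05 s, during which the arm holds its last target.

## Working session

There is one attempt and no reset: what is moved stays moved. The work goes in short steps, Python scripts to look and compute and a tool call to move; the robot and the scene stay as the last step left them, time stands still between calls to the robot, and variables do not carry over. Pictures are saved under pics/ and viewed, and the job is handed in when it is done.

Besides the shell and the picture viewer there is one more tool, called after "Request:" as name(argument=value, ...), one argument or row to a line, values as JSON. carry_out: Moves the arm, as the interface text tells. Its arguments: {"type":"object","properties":{"series":{"type":"array"},"grip_force":{"type":"number"}},"required":["series"]}

```bash
ls; mkdir -p pics; python3 - <<'E'
from plant import bot
import cv2,numpy as np
s=bot.read_state();print(s)
for n in ("scene","top"):
    p,d=bot.read_camera(n);cv2.imwrite(f"pics/{n}0.png",p[...,::-1]);np.save(f"pics/{n}0.npy",d)
    print(n,bot.camera_params(n))
print(bot.camera_params("wrist"))
E
```

```text
pics
{'clock': 0.0, 'qpos': array([-1.37118206,  0.41190432, -0.01270112,  1.59703512,  0.0056101 ,
        1.13430217, -0.08220326]), 'dq': array([ 0.00111886, -0.00013005, -0.00115974,  0.00071554, -0.000707  ,
        0.0004406 , -0.00060818]), 'effort': array([-1.42378271e-03, -5.87949765e+01,  6.41211737e-01, -2.91077828e+01,
       -5.37361542e-02,  1.84337154e-02,  1.30751141e-04]), 'eef_pos': array([0.16531004, 0.60223587, 0.23281003]), 'tcp_rot': array([-4.19389383e-01, -3.11338369e+00,  2.53034445e-03]), 'wrist_force': array([0.56661284, 0.84129722, 0.01885156]), 'ft_torque': array([0.02548849, 0.01603456, 0.02914069]), 'opening': 0.08787279499548677}
scene {'fx': 454.93755236547116, 'fy': 454.93755236547116, 'cx': 328.33798313519924, 'cy': 199.27029585978428, 'eye': array([-0.18512305, -0.72795278,  0.78658631]), 'rotation': array([ 0.90459728, -0.37762801, -0.72895347])}
top {'fx': 379.34933974636186, 'fy': 379.34933974636186, 'cx': 319.95821757281993, 'cy': 198.64318074963197, 'eye': array([0.35942664, 0.02544018, 1.06555355]), 'rotation': array([ 0.12102839, -0.15757623, -1.54535946])}
{'fx': 309.70691628693146, 'fy': 309.70691628693146, 'cx': 315.82699517507166, 'cy': 199.86655452932084, 'mount': array([[-7.22047946e-04,  9.59740900e-01,  2.80885891e-01,
         7.60438869e-02],
       [ 9.99999668e-01,  7.98797972e-04, -1.58752643e-04,
        -5.39731721e-04],
       [-3.76732485e-04,  2.80885684e-01, -9.59741158e-01,
        -1.51294447e-01],
       [ 0.00000000e+00,  0.00000000e+00,  0.00000000e+00,
         1.00000000e+00]])}
```

View pics/top0.png

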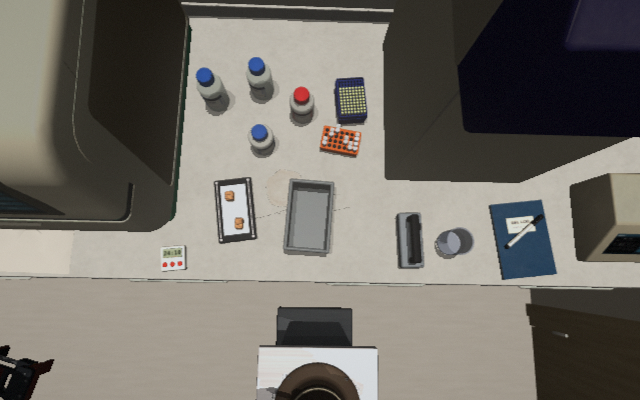

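View pics/scene0.png

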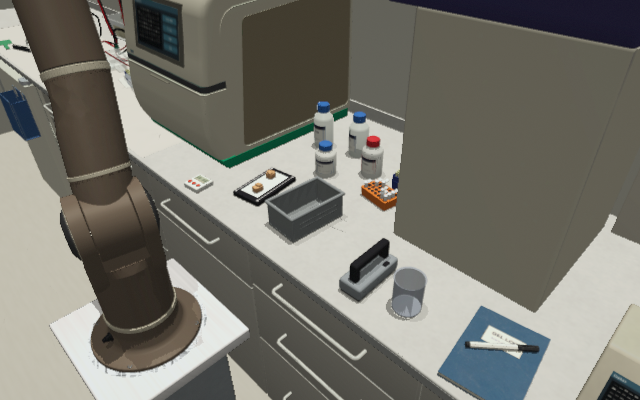

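The top view shows the viewing base at about (235,210), corks at (229,196) and (239,223), the bin at (310,217), the lamp at (410,240), the beaker at (448,242), the rack at (341,140) and the timer at (173,258). Next I measure them.

```bash
cat > h.py <<'E'
import numpy as np,cv2
from scipy.spatial.transform import Rotation as R
from plant import bot
def rays(n,uv,eef=None):
    P=bot.camera_params(n);uv=np.atleast_2d(uv).astype(float)
    x=(uv[:,0]-P['cx'])/P['fx'];y=(uv[:,1]-P['cy'])/P['fy']
    if n=='wrist':
        r=np.hypot(x,y)+1e-12
        d=np.c_[np.sin(r)*x/r,-np.sin(r)*y/r,-np.cos(r)]
        T=np.eye(4);T[:3,3]=eef[0];T[:3,:3]=R.from_rotvec(eef[1]).as_matrix();M=T@P['mount']
        return M[:3,3],d@M[:3,:3].T
    d=np.c_[x,-y,-np.ones(len(x))]
    return P['eye'],d@R.from_rotvec(P['rotation']).as_matrix().T
def plane(n,uv,z,eef=None):
    o,d=rays(n,uv,eef);t=(z-o[2])/d[:,2];return o+d*t[:,None]
def cloud(n,depth,eef=None):  # per-pixel points
    h,w=depth.shape;uv=np.stack(np.meshgrid(np.arange(w),np.arange(h)),-1).reshape(-1,2)
    o,d=rays(n,uv,eef)
    if n=='wrist':
        P=bot.camera_params(n);rr=np.hypot((uv[:,0]-P['cx'])/P['fx'],(uv[:,1]-P['cy'])/P['fy']);d=d/np.cos(rr)[:,None]
    return (o+d*depth.reshape(-1,1)).reshape(h,w,3)
def rect(pts):
    (c,s,a)=cv2.minAreaRect(np.asarray(pts[:,:2]*1000,np.float32))
    if s[0]<s[1]: s=s[::-1];a+=90
    return np.round(c,1),np.round(s,1),round((a+90)%180-90,1)
E
python3 - <<'E'
from h import *
im=cv2.imread('pics/top0.png');d=np.load('pics/top0.npy');C=cloud('top',d)
hsv=cv2.cvtColor(im,cv2.COLOR_BGR2HSV)
print('table z',[C[v,u].round(4) for u,v in((280,250),(370,230),(200,190))])
def roi(m,u0,u1,v0,v1):
    o=np.zeros_like(m);o[v0:v1,u0:u1]=m[v0:v1,u0:u1];return o
def uv(m): return np.argwhere(m)[:,::-1]
Z=C[...,2]
# base by darkness
blk=roi((im.max(2)<60),205,265,170,250)
c=max(cv2.findContours(blk.astype(np.uint8),cv2.RETR_EXTERNAL,cv2.CHAIN_APPROX_NONE)[0],key=cv2.contourArea)[:,0]
print('base',rect(plane('top',c,0.016)))
wh=roi((im.min(2)>150),218,252,182,238)
print('plate',rect(plane('top',uv(wh),0.018)))
ck=roi((hsv[...,1]>90)&(hsv[...,0]<25)&(im[...,2]>90),215,255,180,240)
n,l,st,ce=cv2.connectedComponentsWithStats(ck.astype(np.uint8))
for i in range(1,n):
    if st[i,4]>15:
        q=uv(l==i);print('cork',st[i],rect(plane('top',q,0.041)),'z',np.percentile(Z[l==i],[10,50,90]))
for nm,(a,b,e,f),z0,z1 in(('bin rim',(275,345,170,265),.07,.09),('handle',(390,430,200,275),.078,.1),('housing',(390,430,200,275),.025,.05),('rack',(315,368,120,162),.03,.08),('timer',(155,190,240,275),.008,.03)):
    m=roi((Z>z0)&(Z<z1),a,b,e,f);q=C[m];print(nm,rect(q),np.median(q[:,2]),len(q))
print('table under', [C[v,u].round(3) for u,v in((310,215),(412,240))])
E
```

```text
table z [array([0.4036, 0.1105, 0.0027]), array([ 4.647e-01, -1.406e-01,  3.000e-04]), array([5.683e-01, 3.437e-01, 5.000e-04])]
base (array([511.5, 238.2]), array([173.2,  96. ]), 8.0)
plate (array([513.2, 241.1]), array([140. ,  88.4]), 8.0)
cork [225 191   9  10  73] (array([547.1, 251.9]), array([25.1, 21.7]), 3.6) z [0.03349547 0.03897653 0.04288508]
cork [235 218   8  11  82] (array([472.1, 221.8]), array([27.6, 18.8]), 3.1) z [0.03114439 0.03703846 0.04214974]
bin rim (array([493.4,  33.9]), array([189.4, 119.8]), -3.4) 0.08024570934294806 835
handle (array([ 438.5, -244.7]), array([124.1,  23.2]), 1.6) 0.08936879983049728 443
housing (array([ 438.4, -244.9]), array([150.1,  65.7]), 2.3) 0.039524200125359066 841
rack (array([733.1, -53. ]), array([108.6,  97.9]), 79.4) 0.03318977506116905 586
timer (array([377. , 400.8]), array([66.3, 66.1]), -84.2) 0.01689996115933412 619
table under [array([0.503, 0.03 , 0.002]), array([ 0.432, -0.235,  0.089])]
```

Request:
carry_out(
  series=[
    [0,0,-7.8,0,0,0,-1],
    [0,0,-7.8,0,0,0,-1],
    [0,0,-7.8,0,0,0,-1],
    [0,0,0,-0.016,-0.037,0,-1],
    [0,0,0,-0.016,-0.037,0,-1],
    [0,0,0,-0.016,-0.037,0,-1],
    [0,0,0,-0.016,-0.037,0,-1],
    [0,0,0,-0.016,-0.037,0,-1],
  ],
)

```text
clock: 0.9
eef_pos: [0.2711, 0.429, 0.2333]
tcp_rot: [0.221, -3.134, 0.001]
wrist_force: [0.5, 0.8, -0.2]
opening: 0.0881
```

Request:
carry_out(
  series=[
    [0,0,0,-0.016,-0.037,0,-1],
    [0,0,0,-0.016,-0.037,0,-1],
    [0,0,0,-0.016,-0.037,0,-1],
    [0,0,0,-0.016,-0.037,0,-1],
    [0,0,0,-0.016,-0.037,0,-1],
    [0,0,0,0,0,0,-1],
  ],
)

```text
clock: 1.5
eef_pos: [0.3781, 0.2539, 0.2336]
tcp_rot: [-0.209, 3.134, -0.003]
wrist_force: [0.2, 0.2, 0.6]
opening: 0.0879
```

Request:
carry_out(
  series=[
    [0,0,0,-0.033,-0.011,0.011,-1],
    [0,0,0,-0.033,-0.011,0.011,-1],
    [0,0,0,-0.033,-0.011,0.011,-1],
    [0,0,0,0,0,0,-1],
    [0,0,0,0,0,0,-1],
  ],
)

```text
clock: 2.0
eef_pos: [0.4777, 0.2402, 0.1997]
tcp_rot: [0.22, -3.132, 0.001]
wrist_force: [-1.3, -0.4, 0.4]
opening: 0.0881
```

```bash
cat >> h.py <<'E'
def snap(tag):
    s=bot.read_state();p,d=bot.read_camera('wrist');np.savez(f'pics/{tag}.npz',d=d,pos=s['eef_pos'],rot=s['tcp_rot'])
    im=p[...,::-1].copy();cv2.imwrite(f'pics/{tag}.png',im);return im,d,(s['eef_pos'],s['tcp_rot'])
def load(tag):
    a=np.load(f'pics/{tag}.npz');return cv2.imread(f'pics/{tag}.png'),a['d'],(a['pos'],a['rot'])
def togo(x,y,z,yaw):
    s=bot.read_state();M=R.from_rotvec(s['tcp_rot']).as_matrix()
    cur=np.degrees(np.arctan2(-M[0,1],M[1,1]))
    print('pos',s['eef_pos'].round(4),'yaw',cur.round(2),'toolz',M[:,2].round(4),'clock',s['clock'])
    a=np.radians(yaw);N=np.c_[[-np.cos(a),-np.sin(a),0],[-np.sin(a),np.cos(a),0],[0,0,-1]]
    print('turn(tool,deg)',np.degrees(R.from_matrix(M.T@N).as_rotvec()).round(2),'shift after turn',(N.T@(np.array([x,y,z])-s['eef_pos'])).round(4))
E
python3 - <<'E'
from h import *
snap('w1')
E
```

```text
(no output)
```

View pics/w1.png

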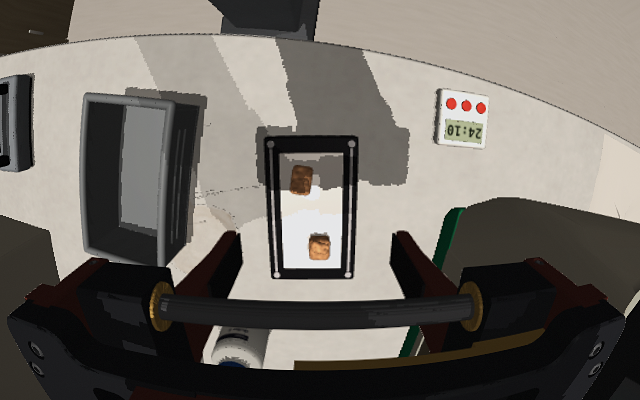

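Wrist view: the base spans (265–357, 135–278). Cork_a is at (301,180) on the robot side, cork_b at (319,246), and the bin is at the left.

```bash
python3 - <<'E'
from h import *
im,d,e=load('w1');C=cloud('wrist',d,e);Z=C[...,2]
hsv=cv2.cvtColor(im,cv2.COLOR_BGR2HSV)
m=np.zeros(Z.shape,np.uint8);m[145:270,275:350]=((hsv[...,1]>80)&(hsv[...,0]<25)&(Z>0.024))[145:270,275:350]
print('plate z',C[215,300],C[270,330])
n,l,st,ce=cv2.connectedComponentsWithStats(m)
for i in range(1,n):
    if st[i,4]>60:
        print(st[i],ce[i].round(1),'zmax',np.percentile(Z[l==i],[5,50,97]).round(4))
        t=(l==i)&(Z>0.037); print(' top',t.sum(),rect(C[t]),C[t].mean(0).round(4))
cor=np.array([[352,144],[270,144],[348.5,274.5],[277,275]])  # screws
print(plane('wrist',cor,0.016,e).round(4), plane('wrist',cor,0.016,e).mean(0))
E
python3 -c "
import cv2;im=cv2.imread('pics/w1.png')[120:290,250:370];cv2.imwrite('pics/w1c.png',cv2.resize(im,None,fx=3.5,fy=3.5,interpolation=cv2.INTER_NEAREST))"
```

```text
plate z [0.51855352 0.22678899 0.01852281] [0.5858917  0.27202951 0.01541592]
[290 165  23  30 561] [300.9 179.7] zmax [0.0321 0.0368 0.0424]
 top 271 (array([445.5, 221.6]), array([85.3, 17.7]), 2.2) [0.4776 0.223  0.0416]
[309 236  21  24 463] [318.7 247.4] zmax [0.0285 0.0383 0.0434]
 top 309 (array([481.8, 243.9]), array([161. ,  20.1]), 7.6) [0.5479 0.2523 0.0422]
[[0.431  0.2724 0.016 ]
 [0.4432 0.184  0.016 ]
 [0.5891 0.2958 0.016 ]
 [0.6023 0.2078 0.016 ]] [0.51638096 0.24000219 0.016     ]
```

View pics/w1c.png

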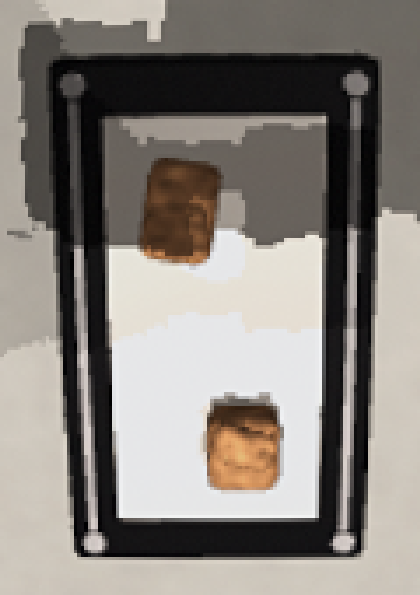

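```bash
python3 - <<'E'
from h import *
togo(.475,.2225,.031,2)
E
```

```text
pos [0.4773 0.2406 0.2003] yaw 8.09 toolz [-1.4e-03 -3.0e-04 -1.0e+00] clock 2.05
turn(tool,deg) [-0.01 -0.08  6.09] shift after turn [ 0.0029 -0.0181  0.1693]
```

Request:
carry_out(
  series=[
    [0,0,6.1,0,0,0,-0.3],
    [0,0,0,0.003,-0.009,0.03,-0.3],
    [0,0,0,0,-0.009,0.03,-0.3],
    [0,0,0,0,0,0.03,-0.3],
    [0,0,0,0,0,0.03,-0.3],
    [0,0,0,0,0,0.025,-0.3],
    [0,0,0,0,0,0.015,-0.3],
    [0,0,0,0,0,0.009,-0.3],
  ],
  grip_force=12,
)

```text
clock: 2.85
eef_pos: [0.4743, 0.2229, 0.031]
tcp_rot: [0.056, -3.14, -0.0]
wrist_force: [0.5, -0.7, -0.1]
opening: 0.0566
```

Request:
carry_out(
  series=[
    [0,0,0,0,0,0,-0.3],
    [0,0,0,0,0,0,1],
    [0,0,0,0,0,0,1],
    [0,0,0,0,0,0,1],
    [0,0,0,0,0,0,1],
    [0,0,0,0,0,0,1],
  ],
)

```text
clock: 3.45
eef_pos: [0.4761, 0.222, 0.032]
tcp_rot: [-0.053, 3.141, 0.001]
wrist_force: [-0.6, -0.7, 3.4]
opening: 0.0219
```

Request:
carry_out(
  series=[
    [0,0,0,0,0,-0.03,1],
    [0,0,0,0,0,-0.045,1],
    [0,0,0,0.002,-0.03,-0.04,1],
    [0,0,0,0.003,-0.04,0,1],
    [0,0,0,0.003,-0.04,0,1],
    [0,0,0,0.003,-0.04,0,1],
    [0,0,0,0.001,-0.038,0,1],
    [0,0,0,0,0,0,1],
  ],
)

```text
clock: 4.25
eef_pos: [0.4701, 0.0283, 0.147]
tcp_rot: [-0.042, 3.141, -0.002]
wrist_force: [1.4, 0.5, 0.4]
opening: 0.0219
```

Request:
carry_out(
  series=[
    [0,0,0,0,0,0.03,1],
    [0,0,0,0,0,0.03,1],
    [0,0,0,0,0,0.027,1],
    [0,0,0,0,0,0,1],
    [0,0,0,0,0,0,0],
    [0,0,0,0,0,0,0],
    [0,0,0,0,0,0,0],
  ],
)

```text
clock: 4.95
eef_pos: [0.4713, 0.034, 0.0609]
tcp_rot: [-0.054, 3.139, 0.001]
wrist_force: [0.4, -0.4, 0.3]
opening: 0.0417
```

Request:
carry_out(
  series=[
    [0,0,0,0,0,-0.04,0],
    [0,0,0,0,0,-0.04,-0.3],
    [0,0,-1,-0.014,0.03,-0.04,-0.3],
    [0,0,-1,-0.014,0.037,-0.01,-0.3],
    [0,0,-1,-0.014,0.037,0,-0.3],
    [0,0,-1,-0.014,0.037,0,-0.3],
    [0,0,0,-0.014,0.037,0,-0.3],
    [0,0,0,-0.014,0.037,0,-0.3],
  ],
)

```text
clock: 5.75
eef_pos: [0.5377, 0.2548, 0.1895]
tcp_rot: [-0.163, 3.136, 0.001]
wrist_force: [0.5, -0.6, 0.1]
opening: 0.0568
```

Request:
carry_out(
  series=[
    [0,0,0,0,0,0,-0.3],
    [0,0,0,0,0,0,-0.3],
  ],
)

```text
clock: 5.95
eef_pos: [0.5371, 0.2538, 0.1886]
tcp_rot: [-0.166, 3.137, 0.0]
wrist_force: [0.1, -0.9, 0.3]
opening: 0.0572
```

```bash
python3 - <<'E'
from h import *
im,d,e=snap('w2')
C=cloud('wrist',d,e);Z=C[...,2];hsv=cv2.cvtColor(im,cv2.COLOR_BGR2HSV)
m=((hsv[...,1]>80)&(hsv[...,0]<25)&(im[...,2]>60)).astype(np.uint8)
n,l,st,ce=cv2.connectedComponentsWithStats(m)
for i in range(1,n):
    if st[i,4]>100:
        q=C[l==i]; print(st[i],np.median(q,0).round(3)); 
        t=q[(q[:,2]>.038)&(q[:,2]<.05)]
        if len(t)>50: print(rect(t),t.mean(0).round(4))
togo(.548,.252,.031,6)
E
```

```text
[123  97  20  26 417] [0.469 0.038 0.022]
[303 186  24  26 538] [0.547 0.252 0.038]
(array([550.4, 252.6]), array([21.8, 20.2]), 6.7) [0.5482 0.2525 0.0409]
[ 67 252  24  17 204] [ 0.682 -0.086  0.022]
[111 265  22  23 233] [ 0.695 -0.006  0.015]
[422 289  11  48 182] [0.507 0.28  0.278]
[200 291   9  46 160] [0.513 0.221 0.278]
pos [0.5372 0.2525 0.1887] yaw 5.95 toolz [ 5.e-04 -3.e-04 -1.e+00] clock 6.0
turn(tool,deg) [-0.02  0.03 -0.05] shift after turn [-0.0107 -0.0016  0.1577]
```

View pics/w2.png

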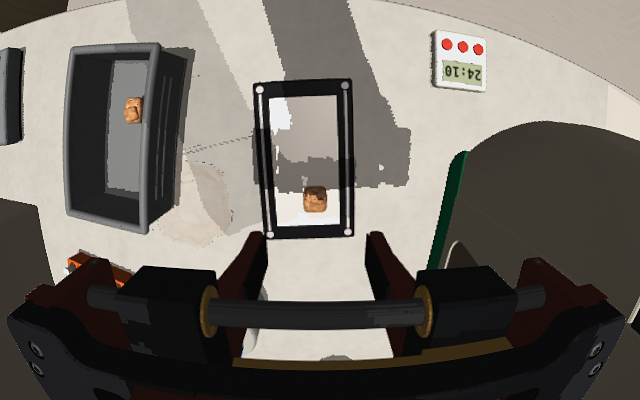

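Cork_a lies in the bin at (133,110). Cork_b, at (315,199), is still on the plate at (0.548, 0.2525), so I pick it next.

Request:
carry_out(
  series=[
    [0,0,0,-0.006,-0.001,0.035,-0.3],
    [0,0,0,-0.005,-0.001,0.035,-0.3],
    [0,0,0,0,0,0.035,-0.3],
    [0,0,0,0,0,0.03,-0.3],
    [0,0,0,0,0,0.015,-0.3],
    [0,0,0,0,0,0.007,-0.3],
    [0,0,0,0,0,0,-0.3],
    [0,0,0,0,0,0,1],
  ],
)

```text
clock: 6.8
eef_pos: [0.5493, 0.2523, 0.0326]
tcp_rot: [-0.163, 3.135, 0.001]
wrist_force: [-0.5, 1.1, 0.3]
opening: 0.0522
```

Request:
carry_out(
  series=[
    [0,0,0,0,0,0,1],
    [0,0,0,0,0,0,1],
    [0,0,0,0,0,0,1],
    [0,0,0,0,0,0,1],
  ],
)

```text
clock: 7.2
eef_pos: [0.5486, 0.2524, 0.0316]
tcp_rot: [-0.163, 3.137, 0.001]
wrist_force: [0.2, 0.6, 3.1]
opening: 0.0236
```

Request:
carry_out(
  series=[
    [0,0,0,0,0,-0.03,1],
    [0,0,0,0,0,-0.045,1],
    [0,0,0,0.009,-0.033,-0.04,1],
    [0,0,0,0.01,-0.04,0,1],
    [0,0,0,0.01,-0.04,0,1],
    [0,0,0,0.01,-0.04,0,1],
    [0,0,0,0.01,-0.04,0,1],
    [0,0,0,0.007,-0.02,0,1],
  ],
)

```text
clock: 8.0
eef_pos: [0.5145, 0.0323, 0.1444]
tcp_rot: [-0.157, 3.137, -0.002]
wrist_force: [0.6, 0.8, 0.3]
opening: 0.0242
```

Request:
carry_out(
  series=[
    [0,0,0,0,0,0,1],
    [0,0,0,0,0,0.03,1],
    [0,0,0,0,0,0.03,1],
    [0,0,0,0,0,0.027,1],
    [0,0,0,0,0,0,1],
    [0,0,0,0,0,0,0],
    [0,0,0,0,0,0,0],
    [0,0,0,0,0,0,0],
  ],
)

```text
clock: 8.8
eef_pos: [0.5161, 0.0367, 0.0585]
tcp_rot: [-0.164, 3.135, 0.001]
wrist_force: [-0.9, -0.5, 0.2]
opening: 0.0426
```

Request:
carry_out(
  series=[
    [0,0,0,0,0,-0.04,0],
    [0,0,0,0,0,-0.04,0],
    [0,0,0,0,0,-0.04,-0.3],
    [0,0,0,0,0,-0.04,-0.5],
    [0,0,0,0,0,0,-0.5],
  ],
)

```text
clock: 9.3
eef_pos: [0.5182, 0.0365, 0.2236]
tcp_rot: [-0.162, 3.127, 0.003]
wrist_force: [0.5, -0.8, -1.2]
opening: 0.0639
```

```bash
python3 - <<'E'
from h import *
im,d,e=snap('w3')
C=cloud('wrist',d,e);hsv=cv2.cvtColor(im,cv2.COLOR_BGR2HSV)
m=((hsv[...,1]>80)&(hsv[...,0]<25)&(im[...,2]>60)).astype(np.uint8)
n,l,st,ce=cv2.connectedComponentsWithStats(m)
for i in range(1,n):
    if st[i,4]>80: print(st[i],np.median(C[l==i],0).round(3))
Z=C[...,2]
# lamp
Y=C[...,1]
for a,b in((.078,.1),(.03,.05)):
    q=C[(Z>a)&(Z<b)&(Y<-.15)&(Y>-.31)&(C[...,0]<.55)&(C[...,0]>.3)]
    print(len(q)); 
    if len(q)>20: print(rect(q))
q=C[(Z>.07)&(Z<.09)&(Y<.11)&(Y>-.05)&(C[...,0]<.62)&(C[...,0]>.36)];print('bin',rect(q))
togo(.438,-.245,.2,2)
E
```

```text
[309 121  20  26 475] [0.469 0.034 0.023]
[308 162  20  22 394] [0.514 0.037 0.024]
[434 292  10  44 154] [0.487 0.065 0.313]
[188 297  10  39 119] [ 0.494 -0.     0.313]
[258 328  17  10  98] [ 0.755 -0.01   0.03 ]
1842
(array([ 439.1, -246.6]), array([125.2,  24.1]), 2.4)
3490
(array([ 439.9, -244.3]), array([151. ,  62.7]), 1.2)
bin (array([495.1,  31.7]), array([190.4, 120.7]), -3.5)
pos [0.5169 0.0365 0.2208] yaw 5.95 toolz [ 0.0071  0.0019 -1.    ] clock 9.35
turn(tool,deg) [0.08 0.41 3.95] shift after turn [ 0.0887 -0.2786  0.0208]
```

View pics/w3.png

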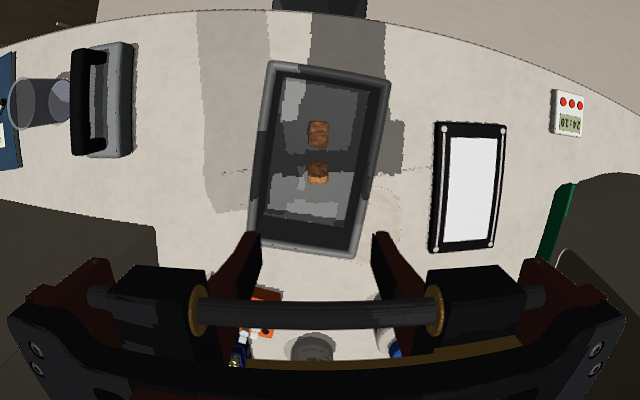

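Request:
carry_out(
  series=[
    [0,0,3.9,0,0,0,-0.5],
    [0,0.4,0,0.012,-0.039,0,-0.5],
    [0,0,0,0.013,-0.04,0,-0.4],
    [0,0,0,0.013,-0.04,0.01,-0.3],
    [0,0,0,0.013,-0.04,0.01,-0.3],
    [0,0,0,0.013,-0.04,0.01,-0.3],
    [0,0,0,0.013,-0.04,0.01,-0.3],
    [0,0,0,0.011,-0.04,0,-0.3],
  ],
)

```text
clock: 10.15
eef_pos: [0.4348, -0.2465, 0.1759]
tcp_rot: [0.056, -3.131, -0.002]
wrist_force: [1.0, 0.3, 0.7]
opening: 0.0571
```

Request:
carry_out(
  series=[
    [0,0,0,0,0,0,-0.3],
    [0,0,0,0,0,0,-0.3],
    [0,0,0,0,0,0,-0.3],
  ],
)

```text
clock: 10.45
eef_pos: [0.437, -0.2445, 0.1772]
tcp_rot: [0.058, -3.133, -0.001]
wrist_force: [0.3, 0.5, -0.7]
opening: 0.0572
```

```bash
python3 - <<'E'
from h import *
im,d,e=snap('w4')
C=cloud('wrist',d,e);Z=C[...,2];X=C[...,0];Y=C[...,1]
for a,b in((.083,.1),(.03,.048)):
    q=C[(Z>a)&(Z<b)&(Y<-.18)&(Y>-.295)&(X<.55)&(X>.33)]
    if len(q)>20: print(len(q),rect(q),np.median(q[:,2]))
togo(.439,-.2455,.072,2)
p,dd=bot.read_camera('scene');cv2.imwrite('pics/s4.png',p[...,::-1])
E
```

```text
3776 (array([ 439.1, -247.7]), array([124.4,  22.2]), 1.9) 0.08986154488513551
5792 (array([ 439.4, -247.3]), array([148. ,  64.8]), 2.4) 0.03999698842456073
pos [ 0.4372 -0.2442  0.1773] yaw 2.17 toolz [-7.4e-03  5.0e-04 -1.0e+00] clock 10.5
turn(tool,deg) [ 0.04 -0.42  0.17] shift after turn [-0.0017 -0.0013  0.1053]
```

View pics/w4.png

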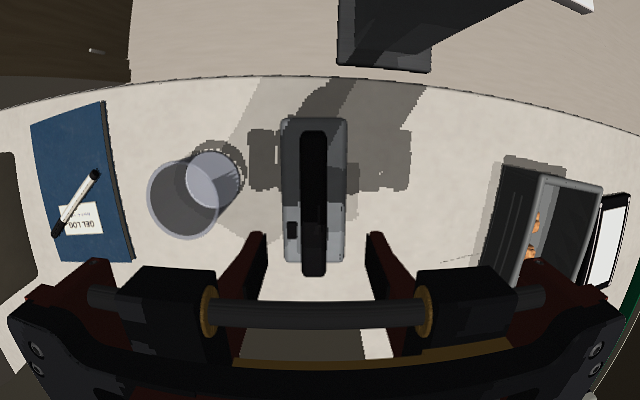

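View pics/s4.png

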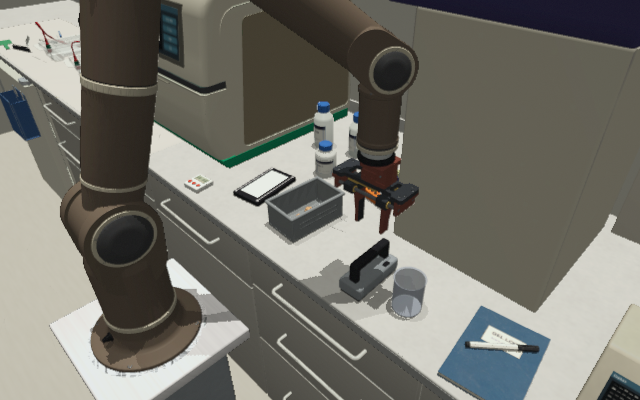

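The handle runs down the middle of the wrist view at column 313, rows 130–275. The plate is clear, and the beaker at (195,195) is clear of the fingers. I descend onto the handle.

Request:
carry_out(
  series=[
    [0,-0.4,0,-0.002,-0.0035,0.02,-0.3],
    [0,0,0,0,0,0.025,-0.3],
    [0,0,0,0,0,0.025,-0.3],
    [0,0,0,0,0,0.02,-0.3],
    [0,0,0,0,0,0.015,-0.3],
    [0,0,0,0,0,0,-0.3],
    [0,0,0,0,0,0,1],
    [0,0,0,0,0,0,1],
  ],
  grip_force=40,
)

```text
clock: 11.35
eef_pos: [0.4396, -0.249, 0.0735]
tcp_rot: [-0.058, 3.14, -0.001]
wrist_force: [-0.0, -0.5, 0.5]
opening: 0.0444
```

Request:
carry_out(
  series=[
    [0,0,0,0,0,0,1],
    [0,0,0,0,0,0,1],
    [0,0,0,0,0,0,1],
    [0,0,0,0,0,0,1],
  ],
)

```text
clock: 11.75
eef_pos: [0.4389, -0.249, 0.0729]
tcp_rot: [-0.056, 3.141, 0.0]
wrist_force: [0.4, 1.4, 3.0]
opening: 0.0216
```

Request:
carry_out(
  series=[
    [0,0,0,0,0,-0.01,1],
    [0,0,0,0,0,-0.02,1],
    [0,0,0,0,0,-0.025,1],
    [0,0,0,0,0,-0.025,1],
    [0,0,0,0,0,-0.025,1],
    [0,0,0,0,0,-0.02,1],
    [0,0,0,0,0,-0.01,1],
    [0,0,0,0,0,0,1],
  ],
)

```text
clock: 12.55
eef_pos: [0.4393, -0.2495, 0.2089]
tcp_rot: [-0.056, 3.139, -0.001]
wrist_force: [-0.7, -0.4, -2.4]
opening: 0.0218
```

```bash
python3 - <<'E'
from h import *
im,d,e=snap('w5')
s=bot.read_state();print(s['wrist_force'],s['ft_torque'],s['opening'])
togo(.496,.032,.21,8.2)
togo(.514,.2395,.21,8.2)
E
```

```text
[-0.11987564 -0.47178062 -3.37615357] [-0.00554449  0.02163461  0.02729196] 0.021783447765274876
pos [ 0.4388 -0.2491  0.2077] yaw 2.06 toolz [ 6.e-04  0.e+00 -1.e+00] clock 12.6
turn(tool,deg) [-0.    0.03 -6.14] shift after turn [-0.0967  0.2701 -0.0023]
pos [ 0.4388 -0.2491  0.2077] yaw 2.06 toolz [ 6.e-04  0.e+00 -1.e+00] clock 12.6
turn(tool,deg) [-0.    0.03 -6.14] shift after turn [-0.1441  0.4729 -0.0023]
```

View pics/w5.png

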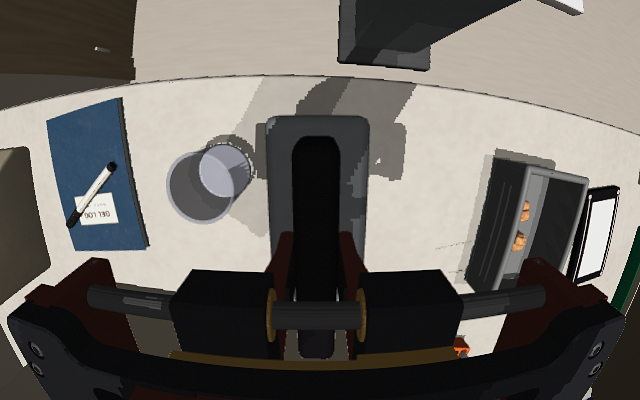

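The lamp is held level, with its underside at about 0.135 m (weight reading 3.4 N). I carry it over the bin.

Request:
carry_out(
  series=[
    [0,0,-3,0,0,0,1],
    [0,0,-3.1,0,0.01,0,1],
    [0,0,0,-0.006,0.02,0,1],
    [0,0,0,-0.012,0.033,0,1],
    [0,0,0,-0.013,0.035,0,1],
    [0,0,0,-0.013,0.035,0,1],
    [0,0,0,-0.013,0.035,0,1],
    [0,0,0,-0.013,0.035,0,1],
  ],
)

```text
clock: 13.4
eef_pos: [0.4791, -0.036, 0.2067]
tcp_rot: [0.226, -3.132, -0.0]
wrist_force: [0.3, 0.2, -2.5]
opening: 0.0219
```

Request:
carry_out(
  series=[
    [0,0,0,-0.013,0.035,0,1],
    [0,0,0,-0.013,0.03,0,1],
    [0,0,0,-0.008,0.03,0,1],
    [0,0,0,-0.008,0.035,0,1],
    [0,0,0,-0.008,0.035,0,1],
    [0,0,0,-0.008,0.035,0,1],
    [0,0,0,-0.008,0.03,0,1],
    [0,0,0,-0.006,0.02,0,1],
  ],
)

```text
clock: 14.2
eef_pos: [0.5142, 0.2227, 0.2063]
tcp_rot: [0.229, -3.131, -0.0]
wrist_force: [-0.5, -0.5, -3.2]
opening: 0.0218
```

Request:
carry_out(
  series=[
    [0,0,0,0,0.01,0,1],
    [0,0,0,0,0,0,1],
    [0,0,0,0,0,0,1],
  ],
)

```text
clock: 14.5
eef_pos: [0.5138, 0.2281, 0.2072]
tcp_rot: [0.223, -3.133, 0.002]
wrist_force: [-0.1, -0.2, -2.8]
opening: 0.022
```

```bash
python3 - <<'E'
from h import *
im,d,e=snap('w6')
p,dd=bot.read_camera('top');cv2.imwrite('pics/t6.png',p[...,::-1]);
s=bot.read_state();print(s['wrist_force'],s['opening'])
togo(.514,.2395,.12,8.2)
E
```

```text
[-0.52616221 -0.36753372 -2.36932642] 0.02220999514608057
pos [0.5143 0.2277 0.2076] yaw 8.05 toolz [-2.e-04 -7.e-04 -1.e+00] clock 14.6
turn(tool,deg) [-0.04 -0.02 -0.15] shift after turn [-0.0014  0.0117  0.0876]
```

View pics/w6.png

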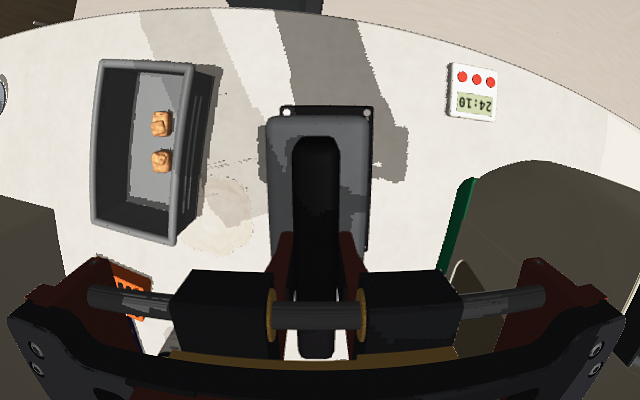

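View pics/t6.png

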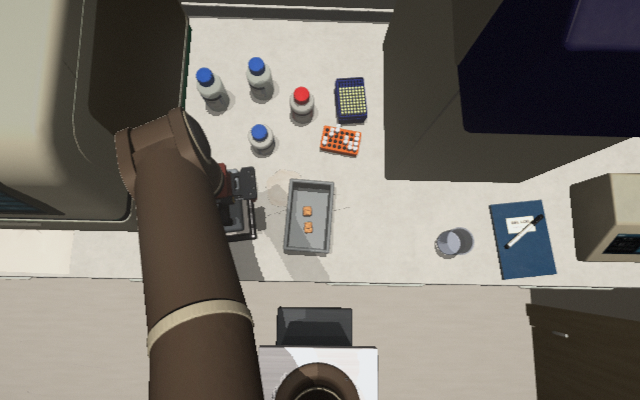

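Request:
carry_out(
  series=[
    [0,0,0,-0.0015,0.006,0.01,1],
    [0,0,0,0,0.0055,0.015,1],
    [0,0,0,0,0,0.02,1],
    [0,0,0,0,0,0.02,1],
    [0,0,0,0,0,0.015,1],
    [0,0,0,0,0,0.0065,1],
    [0,0,0,0,0,0,1],
    [0,0,0,0,0,0,1],
  ],
)

```text
clock: 15.4
eef_pos: [0.5145, 0.241, 0.1215]
tcp_rot: [-0.223, 3.133, 0.0]
wrist_force: [1.0, 0.5, -2.2]
opening: 0.0218
```

```bash
python3 - <<'E'
from h import *
im,d,e=snap('w7')
C=cloud('wrist',d,e);Z=C[...,2];X=C[...,0];Y=C[...,1]
m=(Z>.075)&(Z<.1)&(abs(Y-.24)<.06)&(X<.62)&(X>.4)
q=C[m];print('housing top',np.median(q[:,2]),'tilt fit',np.linalg.lstsq(np.c_[q[:,:2],np.ones(len(q))],q[:,2],rcond=None)[0])
print(rect(q)); print('near end x,',q[:,0].min())
h=C[(Z>.127)&(Z<.15)&(abs(Y-.24)<.03)&(X<.6)&(X>.4)];print('handle',rect(h),np.median(h[:,2]))
p,dd=bot.read_camera('scene');cv2.imwrite('pics/s7.png',p[...,::-1])
print(bot.read_state()['wrist_force'])
togo(.514,.2395,.121,8.2)
E
```

```text
housing top 0.08898456524507374 tilt fit [-0.00093444  0.01583776  0.08542061]
(array([503.5, 239.3]), array([126.6,  64.8]), 8.2)
near end x, 0.4374811047634477
handle (array([513.8, 241.3]), array([124.7,  43.2]), 17.5) 0.13893939825777407
[ 0.48611003  0.87704242 -2.96458128]
pos [0.5147 0.2412 0.122 ] yaw 8.15 toolz [ 1.3e-03  8.0e-04 -1.0e+00] clock 15.5
turn(tool,deg) [ 0.04  0.08 -0.05] shift after turn [ 0.0009 -0.0016  0.001 ]
```

View pics/w7.png

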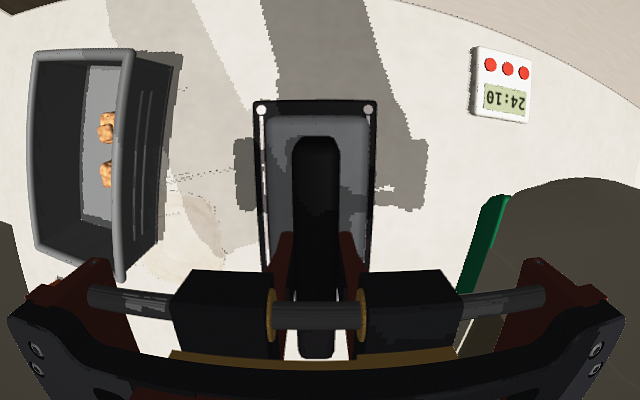

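View pics/s7.png

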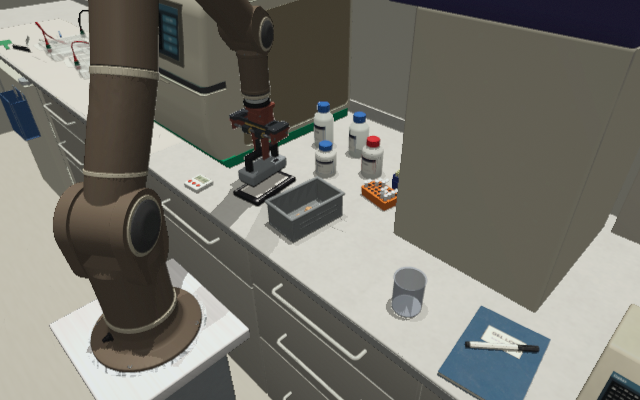

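The housing top measures 0.089 m, so the underside is about 31 mm above the plate. The lamp centre is near (0.515, 0.241) at yaw 8.2°, against the base at (0.514, 0.240) and 8.0–8.45°. Both chunks show in the bin, around (107,130) and (106,175). I'm handing in.

```bash
python3 - <<'E'
from plant import bot
print(bot.finish_job())
s=bot.read_state();print(s['clock'],s['eef_pos'],s['opening'],s['wrist_force'])
E
```

```text
the job is handed in; nothing more can be done
None
the job is handed in; nothing more can be done
```

I dropped both cork chunks in the bin, then picked up the lamp by its handle and carried it over the bin. I handed in at about 15.5 s with the lamp held still above the plate; the hand-in gives no verdict.

- **Lamp position:** the housing top measured 89 mm, which puts the underside about 31 mm above the plate. The lamp centre came out near (0.515, 0.241), within about 3 mm of my base-centre estimates, which themselves spread by 5 mm.
- **Lamp alignment:** the lamp yaw was 8.2° and my base estimates were 8.0–8.45°. The tilt was below 0.02 rad.
- **Grip and contact:** the fingers held at 21.8 mm on the 22 mm handle, with a set grip of 40 N. The wrist carried only about the lamp's 3 N weight, and I saw no sign of contact with the base or bin.
- **Surroundings:** both chunks showed in the bin in the last wrist picture. The bin, beaker, rack and timer looked unmoved. I measured the bin again only before carrying the lamp, and it agreed with its start pose to about 3 mm; I judged the other three by eye.

One fit disagreed: the last outline fit of the handle gave 17.5°. The gripper fingers were mixed into it, so I set it aside and used the housing fit instead.

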